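# Load the work carrier under the measuring microscope and take a reading

### The arm

A 6-joint arm with a two-finger parallel gripper is mounted at the origin on the work surface. World frame = base frame: x ahead of the robot, y to its left, z up, the work surface at z = 0. Lengths are in m, angles in degrees, forces in N, time in s.
With the tool pointing down it reaches from about 0.375 to 0.75 m from the base axis. Payload 9 kg.
Tool frame: the origin (TCP) lies at the very end of the fingers, on their centre line; the grasp point (between the pads) lies 19 mm behind it; z points along the fingers, y is the line along which they close (so a half turn about z gives the same grasp; the last joint's range is limited). The gripper opens to 85 mm and grips with 20 to 120 N. Pads are 22 mm wide; open, the fingers measure 114 mm over their backs; the gripper's body (76 mm by 85 mm) begins 54 mm behind the grasp point. The pads swing forward as they close: fully open they stand 13 mm farther back than shut.
Start: joints at [-86.098, 5.964, 5.575, 89.605, 0, 77.527], TCP at [0.169, -0.576, 0.231] pointing down, gripper open.
Joint ranges: [-171.21, 171.21], [-48.23, 106.86], [-62.78, 66.21], [-105.2, 120.99], [-86.42, 89.51], [-180, 180]. Speed limits (degrees/s): [127.2, 127.2, 147.25, 180, 180, 180].

### API

Orientations are given as [roll, pitch, yaw] about the fixed x, y, z axes, in that order (R = Rz(yaw) Ry(pitch) Rx(roll)).
In Python, from rig import r, read_camera, calibration, job, cut_out, pinpoint gives the robot as it stands.
- The arm moves only by the tool jog_arm, never from a script. Its argument "commands" is one flat list of numbers, 7 for each row, row after row: the shift along the tool's x, y, z as a fraction of full scale, then the turn, a rotation vector about the tool's x, y, z as a fraction of full scale, then the opening, from -1 (shut) to 1 (fully open). A call has 1 to 10 rows; each row is the pose to reach, as a shift and turn from the pose commanded when the call began, along the tool's axes at that moment, turning the shorter way round; what a row does not reach only later rows make up. Full scale, the value 1, is 10 cm for a shift and 180 degrees for a turn. A row lasts 1/10 s, in which the tool goes at most 50 mm and 8.59 degrees, less where a joint would pass 70% of its speed; a pose out of reach is approached as far as the arm can. A call with a number of a shift or a turn outside -1 to 1 is refused whole. A call with a gripper value outside its range is refused whole. The fingers move at their own pace and stop on an object; "force" is the grip in N (left out, the last holds). Time passes only in rows, so rows that repeat a pose let the fingers close. It gives the time, the measured TCP pose, the force, the opening and the grip force at its end, in the units of the state.
- r.read_state(): the state, without advancing time (a new reading comes with each control period).
- read_camera(name): name is "side" or "top"; returns (picture, depth): 400x640x3 uint8, blue, green, red; 400x640 float32, m along the optical axis (not along the pixel's ray), 0 where there is no reading.
- calibration(name): a dict with "camera_matrix" (3x3 intrinsics, pixels), "pose" (4x4, takes a point from camera to world coordinates). Camera axes: x right, y up, looking along -z (the intrinsics and any distortion apply to the point x, -y, -z); pixel columns grow to the right and rows downward; lengths in m; the calibration is good to about 2 mm. A picture is of the moment at which its call begins. calibration takes no time and is no camera call.
- job.finish_job(): hands the job in; it is judged then, once.
Trained networks look in the newest picture that a camera, given by its name, has taken for a name from the list of things; names that differ only in an ending like _2 or _b are one class to them, and where a whole thing is asked for, a point or a joint stands for the part that bears it (a point fixed in the world has none). Each returns a list of dicts, best first, with "score" (0 to 1); they miss things now and then, are a little off and sometimes report something else, mostly with a low value. They report only what shows in the picture. A call takes as long as a camera call. They do not tell look-alikes from the thing itself.
- cut_out(target, camera): "mask" (400x640 bool, what is visible of it) and "point" ([column, row] in pixels, amid what is visible of it).
- pinpoint(target, camera): "point" ([column, row] in pixels: a listed point, or the origin of a listed thing).
The state is a dict: "time": time; "joints": joint angles; "qd": joint speeds; "tau": joint torques, N m; "position": TCP position; "tcp_rot": TCP orientation; "force": force on the tool from outside, world axes, zero at the start; "ft_torque": the same for the moment, N m; "width": finger opening in m; "gripper_force": force on a finger pad.
Only numpy, scipy, OpenCV 4.12 (cv2) and the standard library are available. Lean on these libraries where they do the work, as an engineer would, in place of code of your own. Each camera call takes 0.05 s, during which the arm holds its last target. There are 200 camera calls.

### The job

Lift the loaded work carrier out of its wooden case, set it down on the measuring microscope's stage short of the ring light, nose towards the light, and let go. Then, keeping it down on the stage and clear of the ring light, slide it nose first under the light until it is fully home: nose against the end stop, side against the fence. Let go, and only then press the capture pedal down to its stop to take the reading, and release it; leave the carrier home and don't disturb the other things on the bench.

Things in the scene. Friction and masses are not known exactly. Their poses are not given: they have to be found in the camera images.
- carrier: Loaded work carrier, 0.45 to 0.8 kg: black base plate 180 (x) x 50 (y) x 12 mm, with pull plate at the tail, carrying block in the middle and three brass fittings (20 mm diameter, centred at x = 34, 57, 79 mm, tops at 38 mm) towards the nose. Origin: centre of its underside; +x to the nose, +y its left side, +z up. Starts base down in the case.
- block (a point): Centre of the top of the carrier's aluminium carrying block, 36 (x) x 30 (y) mm (carrier x = 0, 36 mm above its underside; the base plate shows 10 mm wide on either side of it). Can be gripped across its 30 mm width through the notches of the case. Axes as the carrier's.
- pull_plate (a point): Middle of the top edge of the carrier's pull plate: aluminium, upright across the tail, 8 mm thick (x), 44 mm wide (y), centred at carrier x = -86 mm, top 38 mm above the underside. 64 mm of bare base plate separate it from the block. Made to be gripped front to back, but not in the case, where the end wall is too close. Axes as the carrier's.
- first_fitting (a point): Point of the carrier's underside below the centre of the first brass fitting, the one next to the carrying block (carrier x = +34 mm). Axes as the carrier's.
- case: Open wooden case, fixed, 236 (x) x 124 (y) x 46 mm high. One pocket 186 x 56 mm, floor 10 mm above the bench, holds the carrier, its +x along the case's +x. Each long side wall (34 mm thick) has a 52 mm wide finger notch at its middle, open outwards and down to the pocket's floor. Origin: centre of the underside.
- microscope: Measuring microscope, fixed, all parts locked. Origin on the bench under the lens axis; +x along the stage away from the loading end, +y to its column (at y = 170 to 222 mm, 350 mm high). Stage: flat aluminium plate, top 90 mm above the bench, x -250 to +100, y -75 to +75 mm. Micrometer knob on the -y side at x = 30 mm, out to y = -115 mm, up to 82 mm above the bench.
- fence_mouth (a point): Loading end (microscope x = -230 mm) of the fence, on the stage's top at the fence's face towards -y. The fence is a straight dark steel bar 10 mm high, 12 mm thick, that runs from here along +x for 300 mm; its face lies at microscope y = +25 mm. Axes as the microscope's.
- end_stop (a point): Middle of the face (towards -x) of the dark steel end stop on the stage, at the stage's top: a bar 10 mm high across the far end of the carrier's way, its face at microscope x = +56 mm. Axes as the microscope's.
- lens_spot (a point): Point on the stage's top (90 mm above the bench) on the lens axis; axes as the microscope's. When the carrier is fully home, nose on the end stop and left side on the fence, its first fitting stands over this point and its axes agree with these. High above: a black eyepiece on the head, sloping towards -y, 325 mm high, and focus knobs out to x = +-54 mm at y = 140 mm.
- ringlight: Black ring light round the objective, 84 mm in diameter, 20 mm high; origin at the centre of its underside, 58 mm above the stage, so the carrier on the stage clears it by 20 mm. Delicate: not to be touched. Above it the objective (36 mm diameter) and the white head: x +-32, y -35 to +115 mm, underside 215 mm above the bench, nosepiece of 48 mm diameter down to 197 mm.
- pedal (a joint): Turn of the capture pedal's treadle in rad: 0 at rest (free end up), 0.14 at its stop (treadle level). A spring returns it: it takes about 3 N at the pad to start moving, 9 to 10 N to reach the stop.
- pedal_pad (a point): Point on the black rubber top of the treadle where it is pressed, on its centre line, 95 mm from the hinge and 30 mm from its free end; about 49 mm above the bench at rest, 13 mm lower at the stop. The rubber face is 110 x 70 mm and slopes at rest by 0.14 rad up to the free end.
- pedal_frame (a point): Centre of the underside of the capture pedal's dark cast base (like a foot switch, fixed on the bench), 145 (x) x 104 (y) x 22 mm, with cheeks to 45 mm at the hinge end. The treadle's hinge is at x = +56 mm, 30 mm up; its free end at x = -68 mm, its pad at x = -37 mm.
- duster: aerosol air-duster can, 58 mm diameter, 190 mm tall, upright; origin at the centre of its underside. A bystander.
- jar: amber glass jar, 68 mm diameter, 75 mm tall, upright; origin at the centre of its underside. A bystander.
- brush: cleaning brush 170 mm long, lying on the bench beside the case, away from the robot; origin on its underside, x along it. A bystander.
There are look-alikes about, which are no part of the job. There is more than one size of the carrier; the one meant has the size given above. What is shaped like the part that bears pedal but orange is not meant.

How it is judged (in metres and radians):
On the way, in this order (a step that is already met when the one before it is completed fails the run):
1. the carrier rests flat on the stage, nose towards the ring light and still short of home by 60 mm or more, and is let go (contact force between the fingers and carrier below 0.2 N and linear speed of carrier below 0.01 m/s and x of first_fitting in the frame of lens_spot between -0.2 and -0.06 m and y of first_fitting in the frame of lens_spot between -0.05 and 0.02 m and z of first_fitting in the frame of lens_spot between -0.004 and 0.004 m and z of pull_plate in the frame of first_fitting above 0.02 m and x of pull_plate in the frame of lens_spot below -0.12 m and angle between carrier's own z axis and vertical below 0.04 rad), for 0.2 s.
2. the carrier is fully home under the lens (first fitting within 5 mm along and 4 mm across of the lens spot, flat on the stage, square within 2 degrees) and is let go (x of first_fitting in the frame of lens_spot between -0.005 and 0.005 m and y of first_fitting in the frame of lens_spot between -0.004 and 0.004 m and z of first_fitting in the frame of lens_spot between -0.004 and 0.004 m and angle between the x axis of carrier and the x axis of lens_spot, either way round below 0.035 rad and angle between carrier's own z axis and vertical below 0.04 rad and contact force between the fingers and carrier below 0.2 N and linear speed of carrier below 0.01 m/s), for 0.2 s.
3. with the carrier home, the pedal is pressed down to its stop (over 0.125 rad) (x of first_fitting in the frame of lens_spot between -0.005 and 0.005 m and y of first_fitting in the frame of lens_spot between -0.004 and 0.004 m and z of first_fitting in the frame of lens_spot between -0.004 and 0.004 m and angle between the x axis of carrier and the x axis of lens_spot, either way round below 0.035 rad and angle between carrier's own z axis and vertical below 0.04 rad and value of joint pedal above 0.125 rad), for 0.1 s.
At the end, for the whole second after the job is handed in: The carrier is at rest fully home on the stage: its first fitting within 5 mm along and 4 mm across of the lens spot, on the stage within 4 mm in height, flat and square to the fence within 2 degrees (0.035 rad); the pedal is back up (under 0.03 rad) (x of first_fitting in the frame of lens_spot between -0.005 and 0.005 m and y of first_fitting in the frame of lens_spot between -0.004 and 0.004 m and z of first_fitting in the frame of lens_spot between -0.004 and 0.004 m and angle between the x axis of carrier and the x axis of lens_spot, either way round below 0.035 rad and angle between carrier's own z axis and vertical below 0.04 rad and linear speed of carrier below 0.01 m/s and value of joint pedal below 0.03 rad); the robot touches nothing.
It fails at once if the ring light is touched with more than 1 N (contact force between ringlight and anything else above 1 N).
It fails at once if the carrier is lifted more than 8 mm off the stage under the light (first fitting within 80 mm of the lens spot) (horizontal distance between first_fitting and lens_spot below 0.08 m and z of first_fitting in the frame of lens_spot above 0.008 m).
It fails at once if the pedal is pressed before the carrier is home (value of joint pedal above 0.07 rad and not (x of first_fitting in the frame of lens_spot between -0.005 and 0.005 m and y of first_fitting in the frame of lens_spot between -0.004 and 0.004 m and z of first_fitting in the frame of lens_spot between -0.004 and 0.004 m and angle between the x axis of carrier and the x axis of lens_spot, either way round below 0.035 rad and angle between carrier's own z axis and vertical below 0.04 rad)).
It fails at once if the pedal is pressed while the carrier is held (value of joint pedal above 0.07 rad and contact force between the fingers and carrier above 0.5 N).
It fails at once if the can, the jar or the brush is moved more than 30 mm (distance of any of duster, jar, brush from where it was at the start of the episode above 0.03 m).
It also fails if it takes over 59 s, if anything falls off the work surface, if the arm or the gripper's body presses on something with over 40 N, if the wrist force passes 120 N, or if a joint passes its speed limit or range.

## Working session

There is one attempt and no reset: what is moved stays moved. The work goes in short steps, Python scripts to look and compute and a tool call to move; the robot and the scene stay as the last step left them, time stands still between calls to the robot, and variables do not carry over. Pictures are saved under pics/ and viewed, at most 10 in all, crops included, and the job is handed in when it is done.

Besides the shell and the picture viewer there is one more tool, called after "Emit:" by a JSON object that holds its "fn" and its "kwargs". jog_arm: Moves the arm, as the interface text tells. Shift numbers are shares of 10 cm and turn numbers shares of 180 degrees, none past 1 either way. Its arguments: {"type":"object","properties":{"commands":{"type":"array","items":{"type":"number","minimum":-1,"maximum":1}},"force":{"type":"number"}},"required":["commands"]}

```bash
mkdir -p pics; ls
python3 - <<'E'
import sys; sys.path.insert(0,'.')
from rig import r, read_camera, calibration, job, cut_out, pinpoint
import cv2
print(r.read_state())
for c in('side','top'):
    p,d=read_camera(c); cv2.imwrite(f'pics/{c}0.png',p)
    print(c,calibration(c))
    for t in('carrier','block','pull_plate','first_fitting','case','fence_mouth','end_stop','lens_spot','ringlight','pedal_pad','pedal_frame','duster','jar','brush'):
        print(t,[(round(x['score'],2),[int(v) for v in x['point']]) for x in pinpoint(t,c)][:4])
E
```

```text
pics
{'time': 0.0, 'joints': array([-8.60975327e+01,  6.00076307e+00,  5.52647238e+00,  8.96045864e+01,
       -3.00914473e-04,  7.75267382e+01]), 'qd': array([-0.02612298,  0.02534949, -0.02726606, -0.0698724 , -0.02831121,
        0.03846315]), 'tau': array([ 2.27002216e-03, -5.56925261e+01,  5.03653729e+01,  1.66010647e-02,
       -2.08817655e-04,  8.09839747e-06]), 'position': array([ 0.16914531, -0.57531183,  0.23049477]), 'tcp_rot': array([-1.79922920e+02, -1.67423755e-02,  1.63757181e+01]), 'force': array([ 0.11237581, -1.24436138, -0.61171698]), 'ft_torque': array([-0.05533162,  0.03190772,  0.0127055 ]), 'gripper_force': 0.0, 'width': 0.08512576613271994}
side {'camera_matrix': array([[472.32439571,   0.        , 321.03218369],
       [  0.        , 472.32439571, 195.36263559],
       [  0.        ,   0.        ,   1.        ]]), 'pose': array([[-0.90845762,  0.19513005, -0.36963363,  0.15062659],
       [-0.41723939, -0.47587356,  0.77424521,  0.68035369],
       [-0.02482037,  0.85759467,  0.5137269 ,  0.6579543 ],
       [ 0.        ,  0.        ,  0.        ,  1.        
[... 813 characters left out ...]
04, -0.17555424],
       [-0.00579552,  0.1944475 ,  0.98089581,  1.1599245 ],
       [ 0.        ,  0.        ,  0.        ,  1.        ]])}
carrier [(0.87, [461, 254]), (0.61, [382, 253])]
block [(0.98, [386, 254]), (0.72, [466, 255])]
pull_plate [(0.85, [396, 286]), (0.7, [449, 229])]
first_fitting [(0.7, [467, 261]), (0.62, [380, 241])]
case [(0.49, [399, 286])]
fence_mouth [(0.57, [204, 230]), (0.4, [381, 255])]
end_stop [(0.83, [172, 127])]
lens_spot []
ringlight [(0.87, [170, 136]), (0.66, [385, 254])]
pedal_pad [(0.89, [465, 183]), (0.81, [292, 185]), (0.75, [189, 154])]
pedal_frame [(0.75, [460, 175])]
duster [(0.73, [353, 148]), (0.16, [170, 135])]
jar []
brush [(0.59, [397, 159])]
```

View pics/top0.png

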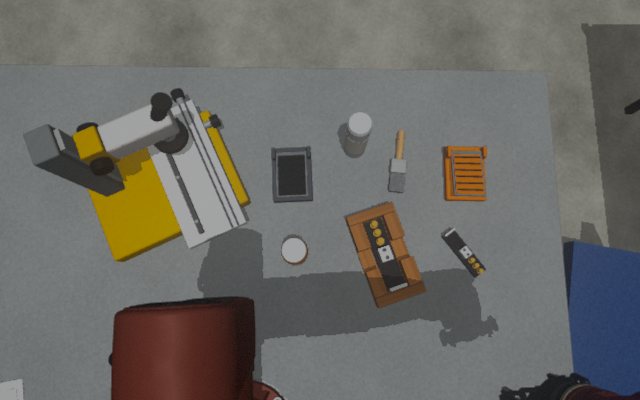

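View pics/side0.png

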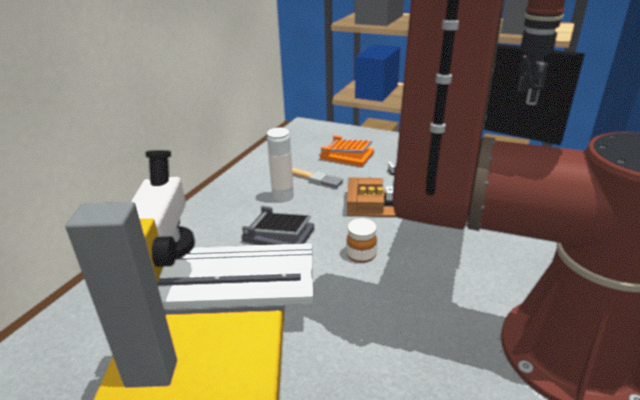

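The top view shows the case at about (385,253) with the full-size carrier, its nose up-left. The small look-alike carrier is at (463,252) and the orange look-alike pedal at (465,175). The dark pedal is at (292,175), hinge end up, and the stage runs from (217,235) up to the ring light at (172,137). In the side view the fence faces away from the camera; the can, the jar and the brush are clear.

```bash
cat > h.py <<'E'
import sys; sys.path.insert(0,'.')
from rig import r, read_camera, calibration, job, cut_out, pinpoint
import numpy as np, cv2
def world(c,d):
    k=calibration(c);K=k['camera_matrix'];T=k['pose']
    v,u=np.mgrid[:400,:640]
    P=np.stack([(u-K[0,2])/K[0,0]*d,-(v-K[1,2])/K[1,1]*d,-d],-1)
    return P@T[:3,:3].T+T[:3,3]
def at(c,uv,z):
    k=calibration(c);K=k['camera_matrix'];T=k['pose']
    ray=T[:3,:3]@np.array([(uv[0]-K[0,2])/K[0,0],-(uv[1]-K[1,2])/K[1,1],-1])
    return T[:3,3]+ray*(z-T[2,3])/ray[2]
def proj(c,P):
    k=calibration(c);K=k['camera_matrix'];T=k['pose']
    q=(np.atleast_2d(P)-T[:3,3])@T[:3,:3]
    return np.stack([K[0,2]+K[0,0]*q[:,0]/-q[:,2],K[1,2]-K[1,1]*q[:,1]/-q[:,2]],-1)
E
python3 - <<'E'
from h import *
p,d=read_camera('top');W=world('top',d)
np.set_printoptions(precision=4,suppress=True)
def box(reg,z0,z1,n):
    x0,x1,y0,y1=reg
    m=np.zeros((400,640),bool);m[y0:y1,x0:x1]=1
    m&=(W[...,2]>z0)&(W[...,2]<z1)&(d>0)
    q=W[m]; R=cv2.minAreaRect((q[:,:2]*1000).astype(np.float32)); print(n,m.sum(),R,'zmed',np.median(q[:,2]))
    return m
print('bench z',np.median(W[300:380,420:480,2]),np.median(W[80:120,260:320,2]))
box((335,435,195,312),.038,.052,'case')
box((140,252,85,252),.084,.094,'stage')
box((140,252,85,252),.096,.104,'fence')
box((265,320,140,210),.015,.06,'pedal')
box((270,320,225,275),.06,.09,'jar')
box((335,385,100,165),.17,.21,'can')
for t,z in (('block',.046),('pull_plate',.048),('pedal_pad',.049),('fence_mouth',.09),('end_stop',.09),('ringlight',.148),('jar',0),('duster',0),('carrier',.01)):
    for x in pinpoint(t,'top')[:3]: print(t,round(x['score'],2),x['point'],at('top',x['point'],z))
a=cv2.resize(p[190:320,330:440],None,fx=4,fy=4,interpolation=cv2.INTER_CUBIC)
b=cv2.resize(p[85:255,150:255],None,fx=3,fy=520/170,interpolation=cv2.INTER_CUBIC)
c=np.zeros((520,760,3),np.uint8);c[:,:440]=a;c[:,440:755]=b
cv2.imwrite('pics/crop1.png',c)
E
```

```text
bench z 5.154816048658084e-05 -0.0004323531681077464
case 2892 ((430.74053955078125, -336.1042785644531), (236.07806396484375, 124.75741577148438), 19.775644302368164) zmed 0.04584166830542913
stage 6319 ((648.959228515625, 143.13198852539062), (396.2879943847656, 185.90521240234375), 26.015640258789062) zmed 0.09007908911358276
fence 448 ((633.4838256835938, 158.78924560546875), (386.173583984375, 104.37565612792969), 17.49283218383789) zmed 0.09981124460303459
pedal 2130 ((636.2758178710938, -97.66810607910156), (145.063232421875, 103.76986694335938), 3.609693765640259) zmed 0.041373996595635676
jar 481 ((432.3312072753906, -110.3305435180664), (57.268829345703125, 58.22163009643555), 0.4097660481929779) zmed 0.07522057954073746
can 505 ((712.4008178710938, -260.52593994140625), (54.90863037109375, 54.340476989746094), 39.71778106689453) zmed 0.1888516964522804
block 0.64 [385.7, 254.1] [ 0.4279 -0.3376  0.046 ]
block 0.56 [467.3, 251.5] [ 0.4376 -0.5387  0.046 ]
pull_plate 0.8 [400.6, 286.9] [ 0.3491 -0.3724  0.048 ]
pull_plate 0.69 [176.2, 146.9] [0.695  0.2007 0.048 ]
pull_plate 0.63 [447.1, 228.5] [ 0.4936 -0.4907  0.048 ]
pedal_pad 0.98 [466.1, 184.7] [ 0.606  -0.5429  0.049 ]
pedal_pad 0.67 [291.1, 184.7] [ 0.5991 -0.0996  0.049 ]
fence_mouth 0.68 [204.8, 231.3] [0.4719 0.1013 0.09  ]
end_stop 0.79 [173.8, 125.3] [0.7383 0.1969 0.09  ]
end_stop 0.53 [385.4, 254.1] [ 0.4246 -0.3305  0.09  ]
ringlight 0.6 [171.2, 136.1] [0.6899 0.1808 0.148 ]
jar 0.67 [296.9, 255.6] [ 0.4238 -0.1164  0.    ]
duster 0.89 [352.6, 149.9] [ 0.7089 -0.259   0.    ]
carrier 0.94 [383.0, 253.1] [ 0.4331 -0.336   0.01  ]
carrier 0.61 [459.8, 252.7] [ 0.4373 -0.5313  0.01  ]
```

View pics/crop1.png

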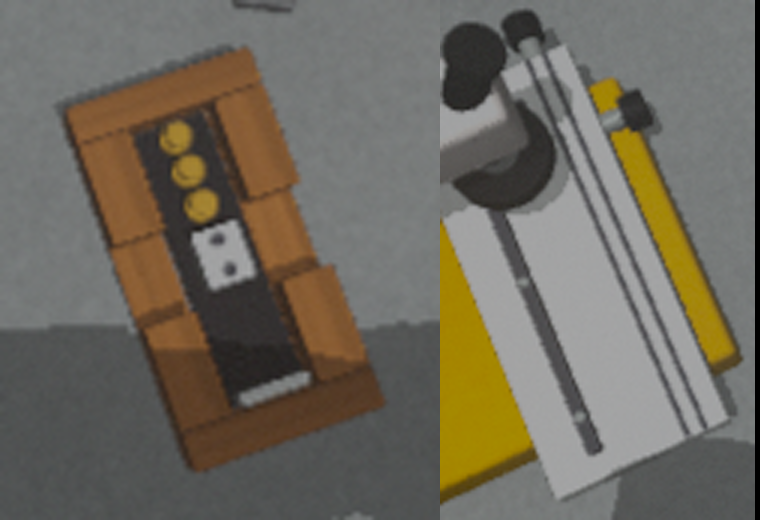

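The crop shows the carrier seated in the pocket, block at (225,253), pull plate at (275,388) and fittings on the nose side. The stage has its dark fence from crop (595,450) upwards, and the loading end is free. Next I fit the stage frame, the carrier and the pedal.

```bash
cat >> h.py <<'E'
np.set_printoptions(precision=4,suppress=True)
E
python3 - <<'E'
from h import *
p,d=read_camera('top');W=world('top',d);Z=W[...,2]
st=((Z>.085)&(Z<.095)&(p.min(2)>120)).astype(np.uint8)
st[:,:140]=0;st[:,255:]=0
L=[];R=[]
for v in range(175,232):
    u=np.flatnonzero(st[v]); 
    if v>165: L.append(at('top',(u[0]-.5,v),.09)[:2])
for v in range(125,205):
    u=np.flatnonzero(st[v]); R.append(at('top',(u[-1]+.5,v),.09)[:2])
B=[at('top',(u,np.flatnonzero(st[:,u])[-1]+.5),.09)[:2] for u in range(197,238)]
# fence: dark pixels at top z .1
f=(p.max(2)<110)&(Z>.095)&(Z<.105)
F=[]
for v in range(160,225):
    u=np.flatnonzero(f[v,160:215])+160
    if len(u): F.append(at('top',(u[-1]+.5,v),.1)[:2])
def line(q,n):
    q=np.array(q,np.float32)
    for _ in range(4):
        vx,vy,x,y=cv2.fitLine(q,cv2.DIST_HUBER,0,.01,.01).ravel()
        e=(q-[x,y])@[-vy,vx]; k=abs(e)<max(.002,2*e.std()); q=q[k]
    a=np.degrees(np.arctan2(vy,vx)); print(n,'angle',a,'pt',x,y,'n',len(q),'rms',e.std()); return np.array([x,y]),a
l,r_,b,ff=[line(*t) for t in((L,'left'),(R,'right'),(B,'load'),(F,'fence'))]
yaw=np.median([((t[1]+90)%180)-90 for t in(l,r_,ff)]);print('yaw',yaw)
c,s=np.cos(np.radians(yaw)),np.sin(np.radians(yaw));ex=np.array([c,s]);ey=np.array([-s,c])
for n,t in(('l',l),('r',r_),('f',ff)):print(n,'y coord',t[0]@ey)
print('load x',b[0]@ex)
y0=ff[0]@ey-.025;x0=b[0]@ex+.25
print('lens by fence',ex*x0+ey*y0,' y0 by stage', (l[0]+r_[0])@ey/2)
# carrier
Cy=np.radians(19.78)
bl=(p.min(2)>120).astype(np.uint8);bl[:242]=0;bl[266:]=0;bl[:,:374]=0;bl[:,398:]=0
v,u=np.nonzero(bl);print('block',len(u),at('top',(u.mean(),v.mean()),.046))
hsv=cv2.cvtColor(p,cv2.COLOR_BGR2HSV)
g=(hsv[...,0]>18)&(hsv[...,0]<35)&(hsv[...,1]>120)&(hsv[...,2]>80);g[:215]=0;g[250:]=0;g[:,:365]=0;g[:,:][:,395:]=0
n,lab,stt,cen=cv2.connectedComponentsWithStats(g.astype(np.uint8))
for i in range(1,n):
    if stt[i,4]>10: print('fit',stt[i,4],at('top',cen[i],.047))
E
```

```text
left angle 26.148043 pt 0.538819 0.1906303 n 56 rms 0.0006649259
right angle 26.268555 pt 0.63873094 0.073848285 n 80 rms 0.0006505151
load angle -63.82856 pt 0.46378705 0.072377294 n 40 rms 0.0009128189
fence angle 26.106737 pt 0.5650781 0.14792763 n 63 rms 0.0006829726
yaw 26.14804
l y coord -0.066332325
r y coord -0.21519306
f y coord -0.116236895
load x 0.44821844
lens by fence [0.689  0.1809]  y0 by stage -0.14076269
block 154 [ 0.4305 -0.3366  0.046 ]
fit 110 [ 0.4915 -0.3119  0.047 ]
fit 57 [ 0.4601 -0.3235  0.047 ]
```

```bash
cat >> h.py <<'E'
from scipy.spatial.transform import Rotation as Ro
def go(p,yaw=None,base=None):
    """shift (fractions) in present tool axes, and turn"""
    s=r.read_state();R=Ro.from_euler('xyz',s['tcp_rot'],degrees=True)
    b=s['position'] if base is None else base
    print('t',s['time'],'pos',s['position'],s['tcp_rot'],'w',s['width'],'F',s['force'])
    print('shift',R.inv().apply(np.array(p)-b)*10)
    if yaw is not None: print('turn',(R.inv()*Ro.from_euler('xyz',[180,0,yaw],degrees=True)).as_rotvec()/np.pi)
E
python3 - <<'E'
from h import *
go([.4305,-.3366,.13],19.8)
E
```

```text
t 2.05 pos [ 0.1692 -0.5757  0.2313] [179.9938   0.0005  16.3735] w 0.08539073366338693 F [-0.1607 -0.4396  0.0433]
shift [ 3.1814 -1.5574  1.013 ]
turn [ 0.     0.    -0.019]
```

Emit:
{"fn": "jog_arm", "kwargs": {"commands": [0.4,-0.2,0.05,0,0,-0.019,0.6,0.8,-0.4,0.1,0,0,-0.019,0.6], "force": 60}}

```text
time: 2.25
position: [0.2346, -0.5145, 0.2209]
tcp_rot: [180.0, -0.0, 19.8]
force: [1.6, 0.3, 0.4]
width: 0.0685
gripper_force: 0.0
```

Emit:
{"fn": "jog_arm", "kwargs": {"commands": [0.4,-0.17,0.1,0,0,0,0.6,0.8,-0.34,0.2,0,0,0,0.6]}}

```text
time: 2.45
position: [0.2994, -0.4546, 0.2012]
tcp_rot: [180.0, -0.0, 19.8]
force: [0.9, -0.2, -0.2]
width: 0.0683
gripper_force: 0.0
```

Emit:
{"fn": "jog_arm", "kwargs": {"commands": [0.4,-0.17,0.15,0,0,0,0.6,0.8,-0.34,0.3,0,0,0,0.6]}}

```text
time: 2.65
position: [0.3633, -0.3954, 0.1711]
tcp_rot: [179.9, -0.0, 19.8]
force: [1.4, -0.1, 0.6]
width: 0.0679
gripper_force: 0.0
```

Emit:
{"fn": "jog_arm", "kwargs": {"commands": [0.4,-0.14,0.2,0,0,0,0.6,0.8,-0.28,0.4,0,0,0,0.6,0.8,-0.28,0.4,0,0,0,0.6]}}

```text
time: 2.95
position: [0.4299, -0.3386, 0.1284]
tcp_rot: [-179.8, 0.0, 20.1]
force: [-0.7, 0.3, -0.4]
width: 0.0681
gripper_force: 0.0
```

Run:
```python
from h import *
go([.4305,-.3366,.06],19.8)
```

```text
t 2.95 pos [ 0.4299 -0.3386  0.1284] [-179.7511    0.0124   20.0718] w 0.06813762693707702 F [-0.6794  0.2789 -0.449 ]
shift [ 0.0128 -0.0134  0.6837]
turn [-0.0014  0.0001  0.0015]
```

Emit:
{"fn": "jog_arm", "kwargs": {"commands": [0.01,-0.015,0.3,0,0,0,0.6,0.01,-0.015,0.6,0,0,0,0.6,0.01,-0.015,0.85,0,0,0,0.5,0.01,-0.015,0.99,0,0,0,0.3,0.01,-0.015,0.99,0,0,0,0.3]}}

```text
time: 3.45
position: [0.4273, -0.3407, 0.0306]
tcp_rot: [-179.8, 0.1, 19.8]
force: [0.2, -0.3, 0.6]
width: 0.0554
gripper_force: 0.0
```

Emit:
{"fn": "jog_arm", "kwargs": {"commands": [0,0,0.02,0,0,0,-0.1,0,0,0.02,0,0,0,-0.6,0,0,0.02,0,0,0,-0.6,0,0,0.02,0,0,0,-0.6]}}

```text
time: 3.85
position: [0.4289, -0.342, 0.0319]
tcp_rot: [179.9, -0.0, 19.8]
force: [-2.4, 3.2, 6.3]
width: 0.0286
gripper_force: 61.4
```

Run:
```python
from h import *
p,d=read_camera('top')
for i in range(3): go([.4305,-.3366,.03],19.8); read_camera('top')
cv2.imwrite('pics/g1.png',cv2.resize(p[190:320,330:440],None,fx=4,fy=4))
```

```text
t 3.9 pos [ 0.4288 -0.3419  0.0319] [179.9147  -0.029   19.7906] w 0.028562898641533635 F [-1.7239  2.8457  7.758 ]
shift [ 0.0337 -0.0445  0.019 ]
turn [ 0.0005 -0.0002 -0.0001]
t 3.95 pos [ 0.4288 -0.3419  0.0319] [179.9116  -0.0262  19.7901] w 0.028720583918382236 F [-1.2914  3.1832  6.6995]
shift [ 0.0339 -0.0447  0.0192]
turn [ 0.0005 -0.0001 -0.0001]
t 4.0 pos [ 0.4288 -0.342   0.0319] [179.9081  -0.0286  19.7895] w 0.028336594651212133 F [-2.172   3.135   6.8767]
shift [ 0.0337 -0.0448  0.0193]
turn [ 0.0005 -0.0002 -0.0001]
```

View pics/g1.png

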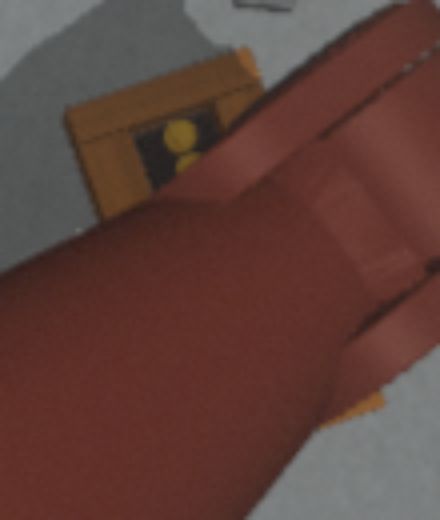

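Emit:
{"fn": "jog_arm", "kwargs": {"commands": [0,0,-0.1,0,0,0,-0.6,0,0,-0.3,0,0,0,-0.6,0,0,-0.6,0,0,0,-0.6,0,0,-0.95,0,0,0,-0.6], "force": 90}}

```text
time: 4.45
position: [0.4277, -0.3407, 0.1257]
tcp_rot: [-179.9, 0.0, 19.8]
force: [0.7, -0.5, -4.7]
width: 0.0276
gripper_force: 91.4
```

Emit:
{"fn": "jog_arm", "kwargs": {"commands": [0,0,-0.3,0,0,0,-0.6,0,0,-0.55,0,0,0,-0.6,0,0,-0.55,0,0,0,-0.6,0,0,-0.55,0,0,0,-0.6,0,0,-0.55,0,0,0,-0.6]}}

```text
time: 4.95
position: [0.4278, -0.3407, 0.1783]
tcp_rot: [-179.9, 0.1, 19.8]
force: [0.2, 0.0, -5.9]
width: 0.0277
gripper_force: 91.7
```

Run:
```python
from h import *
yaw=26.15;c,s=np.cos(np.radians(yaw)),np.sin(np.radians(yaw))
L=np.array([.689,.1809])
def M(x,y,z): return [L[0]+c*x-s*y,L[1]+s*x+c*y,z]
p,d=read_camera('top');W=world('top',d);p2,d2=read_camera('side')
go(M(-.154-.0034,-.006,.18),26.15)
hsv=cv2.cvtColor(p,cv2.COLOR_BGR2HSV)
cv2.imwrite('pics/l1.png',np.hstack([cv2.resize(p[170:340,310:460],(440,500)),cv2.resize(p2[60:240,300:440],(350,500))]))
```

```text
t 5.05 pos [ 0.4278 -0.3407  0.1784] [-179.8481    0.0533   19.7929] w 0.02740852468178735 F [-0.2206  0.3882 -5.0934]
shift [ 2.6664 -3.7891 -0.0085]
turn [-0.0009  0.0002 -0.0353]
```

View pics/l1.png

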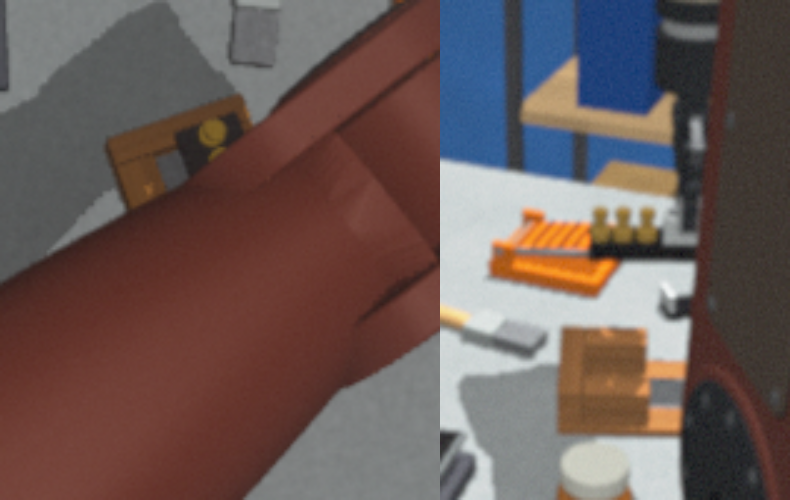

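The carrier hangs level in the gripper (in the right half, fittings at (600-650,225)) and clears the case. It weighs about 5.5 N. I carry it over to the stage.

Emit:
{"fn": "jog_arm", "kwargs": {"commands": [0.15,-0.22,0,0,0,-0.012,-0.6,0.4,-0.56,0,0,0,-0.03,-0.6,0.67,-0.95,0,0,0,-0.0353,-0.6]}}

```text
time: 5.35
position: [0.4588, -0.2285, 0.179]
tcp_rot: [-179.9, 0.0, 26.1]
force: [1.1, 0.3, -4.9]
width: 0.0277
gripper_force: 91.6
```

Emit:
{"fn": "jog_arm", "kwargs": {"commands": [0.25,-0.29,0,0,0,0,-0.6,0.5,-0.58,0,0,0,0,-0.6,0.77,-0.87,0,0,0,0,-0.6]}}

```text
time: 5.65
position: [0.4897, -0.1155, 0.1792]
tcp_rot: [-179.9, 0.1, 26.1]
force: [1.3, -1.8, -5.2]
width: 0.0277
gripper_force: 91.6
```

Emit:
{"fn": "jog_arm", "kwargs": {"commands": [0.25,-0.29,0,0,0,0,-0.6,0.5,-0.58,0,0,0,0,-0.6,0.77,-0.87,0,0,0,0,-0.6]}}

```text
time: 5.95
position: [0.5204, -0.0036, 0.1792]
tcp_rot: [-180.0, 0.1, 26.1]
force: [0.8, 0.2, -6.4]
width: 0.028
gripper_force: 91.6
```

Emit:
{"fn": "jog_arm", "kwargs": {"commands": [0.25,-0.29,0,0,0,0,-0.6,0.45,-0.53,0,0,0,0,-0.6,0.6,-0.72,0,0,0,0,-0.6,0.6,-0.72,0,0,0,0,-0.6,0.6,-0.72,0,0,0,0,-0.6]}}

```text
time: 6.45
position: [0.5424, 0.0861, 0.1792]
tcp_rot: [-180.0, 0.1, 26.2]
force: [-0.0, -0.9, -5.3]
width: 0.0278
gripper_force: 91.7
```

```bash
cat >> h.py <<'E'
yaw=26.15;c_,s_=np.cos(np.radians(yaw)),np.sin(np.radians(yaw))
L=np.array([.689,.1809])
def M(x,y,z): return [L[0]+c_*x-s_*y,L[1]+s_*x+c_*y,z]
def mic(p): q=np.array(p)[:2]-L; return c_*q[0]+s_*q[1],-s_*q[0]+c_*q[1]
E
python3 - <<'E'
from h import *
p,d=read_camera('top');p2,d2=read_camera('side')
go(M(-.154-.0034,-.008,.115),26.15); print(mic(r.read_state()['position']))
cv2.imwrite('pics/l2.png',np.hstack([cv2.resize(p[80:260,130:290],(400,450)),cv2.resize(p2[150:330,130:290],(400,450))]))
E
```

```text
t 6.55 pos [0.5426 0.0852 0.1796] [-179.9895    0.0611   26.1151] w 0.02738303178836038 F [ 0.2861 -0.2228 -5.206 ]
shift [ 0.163  -0.1339  0.6461]
turn [-0.0001  0.0003 -0.0002]
(np.float64(-0.1736426328805008), np.float64(-0.021396176086525054))
```

View pics/l2.png

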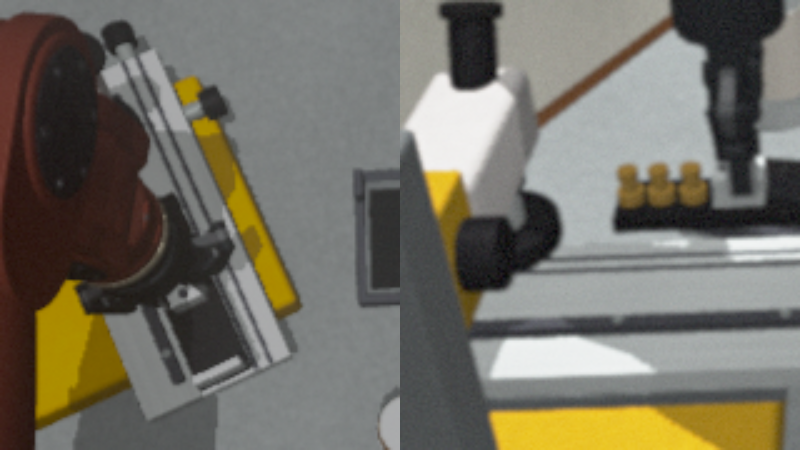

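The carrier is over the stage, nose towards the ring light with a wide gap to it, and parallel to the fence. I lower it.

Emit:
{"fn": "jog_arm", "kwargs": {"commands": [0.08,-0.07,0.1,0,0,0,-0.6,0.16,-0.13,0.3,0,0,0,-0.6,0.16,-0.13,0.5,0,0,0,-0.6,0.16,-0.13,0.62,0,0,0,-0.6,0.16,-0.13,0.65,0,0,0,-0.6,0.16,-0.13,0.65,0,0,0,-0.6,0.16,-0.13,0.65,0,0,0,-0.6]}}

```text
time: 7.25
position: [0.5522, 0.1043, 0.1163]
tcp_rot: [180.0, -0.1, 26.1]
force: [1.2, 0.8, -5.1]
width: 0.0274
gripper_force: 91.5
```

Emit:
{"fn": "jog_arm", "kwargs": {"commands": [0,0,0.015,0,0,0,-0.6,0,0,0.03,0,0,0,-0.6,0,0,0.03,0,0,0,-0.6]}}

```text
time: 7.55
position: [0.5517, 0.1045, 0.1124]
tcp_rot: [180.0, -0.0, 26.1]
force: [0.6, -0.3, -5.2]
width: 0.0277
gripper_force: 91.5
```

Emit:
{"fn": "jog_arm", "kwargs": {"commands": [0,0,0.01,0,0,0,-0.6,0,0,0.02,0,0,0,-0.6,0,0,0.02,0,0,0,-0.6]}}

```text
time: 7.85
position: [0.5517, 0.1045, 0.1121]
tcp_rot: [180.0, -0.0, 26.2]
force: [-6.3, 0.5, 8.9]
width: 0.0277
gripper_force: 93.4
```

Emit:
{"fn": "jog_arm", "kwargs": {"commands": [0,0,-0.01,0,0,0,-0.1,0,0,-0.01,0,0,0,0.3,0,0,-0.02,0,0,0,0.3,0,0,-0.05,0,0,0,0.3,0,0,-0.3,0,0,0,0.3,0,0,-0.65,0,0,0,0.3,0,0,-0.65,0,0,0,0.3]}}

```text
time: 8.55
position: [0.5539, 0.1045, 0.1805]
tcp_rot: [179.8, -0.4, 26.2]
force: [1.4, -0.2, 0.7]
width: 0.0555
gripper_force: 0.0
```

Run:
```python
from h import *
p,d=read_camera('top');p2,d2=read_camera('side')
go(M(-.240,-.008,.18),26.15+90); print(mic(r.read_state()['position']))
for t in('pull_plate','block'):
  for cam in('top','side'):
    for x in pinpoint(t,cam)[:2]:
        w=at(cam,x['point'],.128 if t!='block' else .126); print(t,cam,x['score'],x['point'],w,mic(w))
cv2.imwrite('pics/l3.png',np.hstack([cv2.resize(p[80:260,130:290],(400,450)),cv2.resize(p2[180:330,130:330],(400,450))]))
```

```text
t 8.65 pos [0.5523 0.1045 0.1763] [179.9371  -0.106   26.1494] w 0.055497026163337515 F [-0.4326 -0.4502 -0.1167]
shift [-0.8364 -0.0035 -0.0386]
turn [ 0.0007 -0.0002 -0.5   ]
(np.float64(-0.1563526078449967), np.float64(-0.008350235342667829))
pull_plate top 0.89 [215.5, 225.5] [0.4812 0.0676 0.128 ] (np.float64(-0.2364544804854859), np.float64(-0.01017726315435144))
pull_plate top 0.71 [449.9, 230.0] [ 0.4795 -0.4743  0.128 ] (np.float64(-0.4768760685490059), np.float64(-0.49582143281263436))
pull_plate side 0.83 [301.4, 245.2] [0.4905 0.0595 0.128 ] (np.float64(-0.23173007829673223), np.float64(-0.0215140780646164))
pull_plate side 0.66 [362.7, 255.7] [0.3748 0.0447 0.128 ] (np.float64(-0.3420919863188467), np.float64(0.016189002394752988))
block top 0.94 [200.6, 196.2] [0.5503 0.1073 0.126 ] (np.float64(-0.15688080338423593), np.float64(-0.0049187341239648324))
block top 0.68 [466.9, 254.2] [ 0.4247 -0.5115  0.126 ] (np.float64(-0.542417070531896), np.float64(-0.5049830409912366))
block side 0.9 [409.1, 163.1] [ 0.3977 -0.3431  0.126 ] (np.float64(-0.4923759171747084), np.float64(-0.34195526283947597))
block side 0.82 [256.3, 253.2] [0.5571 0.1108 0.126 ] (np.float64(-0.1492354105240411), np.float64(-0.00478098967471393))
```

View pics/l3.png

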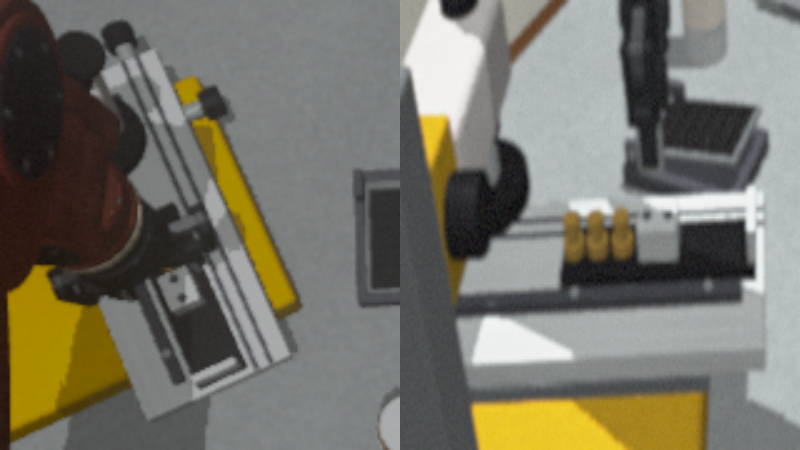

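The carrier is released flat on the stage, square to the fence and with a small gap, its block at mic x about -0.155. I turn to the pull plate.

Emit:
{"fn": "jog_arm", "kwargs": {"commands": [-0.25,0,-0.1,0,0,-0.045,0.0,-0.5,0,-0.1,0,0,-0.09,0.0,-0.7,0,-0.1,0,0,-0.135,0.0,-0.83,0,-0.1,0,0,-0.18,0.0,-0.83,0,-0.1,0,0,-0.225,0.0,-0.83,0,-0.1,0,0,-0.27,0.0,-0.83,0,-0.1,0,0,-0.315,0.0,-0.83,0,-0.1,0,0,-0.36,0.0,-0.83,0,-0.1,0,0,-0.405,0.0,-0.83,0,-0.1,0,0,-0.45,0.0]}}

```text
time: 9.85
position: [0.4766, 0.068, 0.1844]
tcp_rot: [-179.9, -0.0, 107.5]
force: [1.1, -0.4, -0.1]
width: 0.0427
gripper_force: 0.0
```

Emit:
{"fn": "jog_arm", "kwargs": {"commands": [0,0,0,0,0,-0.03,0,0,0,0,0,0,-0.05,0,0,0,0,0,0,-0.05,0,0,0,0,0,0,-0.05,0]}}

```text
time: 10.25
position: [0.4768, 0.068, 0.1847]
tcp_rot: [-180.0, -0.0, 116.0]
force: [1.1, 0.4, -0.3]
width: 0.0429
gripper_force: 0.0
```

Run:
```python
from h import *
p,d=read_camera('top')
go(M(-.239,-.008,.108),26.15+90); print(mic(r.read_state()['position']))
cv2.imwrite('pics/l4.png',cv2.resize(p[80:280,110:290],(540,600)))
```

```text
t 10.3 pos [0.4768 0.068  0.1849] [-179.9658   -0.0177  116.0473] w 0.042628888352592764 F [ 0.0581  1.0742 -0.117 ]
shift [-0.0015  0.0126  0.7687]
turn [-0.0002 -0.0001 -0.0006]
(np.float64(-0.2402092587490564), np.float64(-0.00787028123661053))
```

View pics/l4.png

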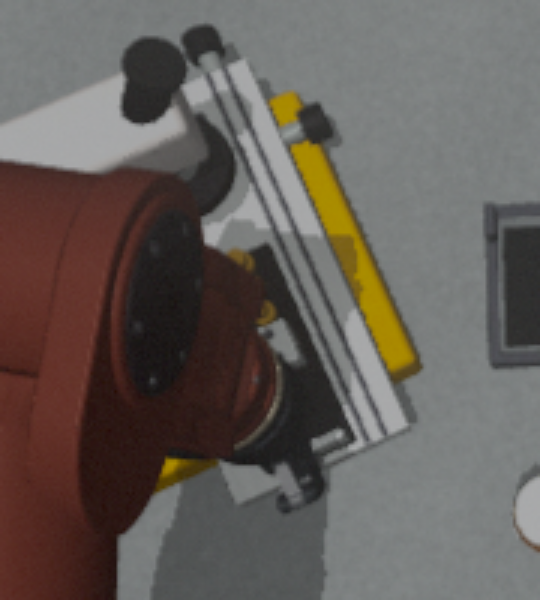

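The fingers straddle the pull plate (crop (330,440)). I go down and grip it.

Emit:
{"fn": "jog_arm", "kwargs": {"commands": [0,0,0.2,0,0,0,0,0,0,0.45,0,0,0,0,0,0,0.65,0,0,0,0,0,0,0.75,0,0,0,0,0,0,0.76,0,0,0,0,0,0,0.76,0,0,0,0]}}

```text
time: 10.9
position: [0.4773, 0.0679, 0.1099]
tcp_rot: [180.0, 0.0, 116.1]
force: [0.5, -0.5, 0.9]
width: 0.0427
gripper_force: 0.0
```

Emit:
{"fn": "jog_arm", "kwargs": {"commands": [0,0,0,0,0,0,-0.4,0,0,0,0,0,0,-0.7,0,0,0,0,0,0,-1,0,0,0,0,0,0,-1,0,0,0,0,0,0,-1,0,0,0,0,0,0,-1], "force": 40}}

```text
time: 11.5
position: [0.4778, 0.0679, 0.1104]
tcp_rot: [179.9, 0.1, 116.2]
force: [-0.7, 0.0, 6.2]
width: 0.0068
gripper_force: 40.2
```

Emit:
{"fn": "jog_arm", "kwargs": {"commands": [0.01,0.1,0,0,0,0,-1,0.02,0.25,0,0,0,0,-1,0.03,0.4,0,0,0,0,-1,0.04,0.55,0,0,0,0,-1,0.05,0.7,0,0,0,0,-1,0.05,0.85,0,0,0,0,-1,0.05,0.95,0,0,0,0,-1,0.05,1.0,0,0,0,0,-1,0.05,1.0,0,0,0,0,-1]}}

```text
time: 12.4
position: [0.5645, 0.116, 0.1104]
tcp_rot: [-179.9, 0.1, 116.1]
force: [-6.9, -3.6, 9.5]
width: 0.0073
gripper_force: 41.0
```

Run:
```python
from h import *
go(M(-.12,0,.109),26.15+90); print(mic(r.read_state()['position']))
```

```text
t 12.4 pos [0.5645 0.116  0.1104] [-179.9097    0.0645  116.1374] w 0.00727516527265624 F [-6.9381 -3.622   9.5132]
shift [0.0338 0.2037 0.0133]
turn [-0.0005  0.0004 -0.0001]
(np.float64(-0.14036783252623994), np.float64(-0.0033755356942283335))
```

Emit:
{"fn": "jog_arm", "kwargs": {"commands": [0.01,0.04,0,0,0,0,-1,0.02,0.08,0,0,0,0,-1,0.03,0.1,0,0,0,0,-1,0.03,0.1,0,0,0,0,-1]}}

```text
time: 12.8
position: [0.5721, 0.1226, 0.1104]
tcp_rot: [-179.9, 0.1, 116.1]
force: [-6.9, -5.6, 10.1]
width: 0.0071
gripper_force: 41.0
```

Emit:
{"fn": "jog_arm", "kwargs": {"commands": [0.01,0.02,0,0,0,0,-1,0.02,0.04,0,0,0,0,-1,0.02,0.06,0,0,0,0,-1,0.02,0.06,0,0,0,0,-1]}}

```text
time: 13.2
position: [0.5754, 0.1244, 0.1104]
tcp_rot: [-179.6, 0.3, 116.0]
force: [-13.9, -20.0, 14.7]
width: 0.0072
gripper_force: 41.6
```

Run:
```python
from h import *
go(M(-.12,0,.109),26.15+90); print(mic(r.read_state()['position']))
F=r.read_state()['force'];print('Fmic',c_*F[0]+s_*F[1],-s_*F[0]+c_*F[1])
```

```text
t 13.2 pos [0.5754 0.1244 0.1104] [-179.6422    0.3114  116.0139] w 0.007155803536571877 F [-13.8718 -20.039   14.6762]
shift [0.0069 0.0684 0.0134]
turn [-0.002   0.0017 -0.0008]
(np.float64(-0.12682880412127745), np.float64(-0.0006643607417162883))
Fmic -21.283607057015303 -11.874246143906731
```

Emit:
{"fn": "jog_arm", "kwargs": {"commands": [-0.01,0,-0.01,0,0,0,-1,-0.015,0.02,-0.015,0,0,0,-1,-0.015,0.04,-0.015,0,0,0,-1,-0.015,0.04,-0.015,0,0,0,-1]}}

```text
time: 13.6
position: [0.5803, 0.1268, 0.1104]
tcp_rot: [-179.8, 0.1, 116.1]
force: [-4.9, -8.5, 1.2]
width: 0.007
gripper_force: 39.8
```

Run:
```python
from h import *
go(M(-.12,0,.109),26.15+90); print(mic(r.read_state()['position']))
F=r.read_state()['force'];print('Fmic',c_*F[0]+s_*F[1],-s_*F[0]+c_*F[1])
```

```text
t 13.6 pos [0.5803 0.1268 0.1104] [-179.8043    0.1226  116.0787] w 0.006991760860670713 F [-4.9421 -8.4703  1.216 ]
shift [0.0072 0.0139 0.0144]
turn [-0.0011  0.0007 -0.0004]
(np.float64(-0.12138992085998745), np.float64(-0.0007126915774539194))
Fmic -8.16927721330342 -5.425207850356593
```

Emit:
{"fn": "jog_arm", "kwargs": {"commands": [0,0.015,0,0,0,0,-1,0,0.03,0,0,0,0,-1,0,0.03,0,0,0,0,-1]}}

```text
time: 13.9
position: [0.5825, 0.1278, 0.1104]
tcp_rot: [-179.7, 0.1, 116.1]
force: [-6.9, -10.0, 3.2]
width: 0.0069
gripper_force: 40.1
```

Run:
```python
from h import *
go(M(-.12,0,.109),26.15+90); print(mic(r.read_state()['position']))
F=r.read_state()['force'];print('Fmic',c_*F[0]+s_*F[1],-s_*F[0]+c_*F[1])
```

```text
t 13.9 pos [0.5825 0.1278 0.1104] [-179.7342    0.1262  116.0709] w 0.006871786003921775 F [-6.9103 -9.9821  3.1889]
shift [ 0.007  -0.0103  0.0144]
turn [-0.0015  0.0007 -0.0004]
(np.float64(-0.11896100781509394), np.float64(-0.0006990369859574963))
Fmic -10.602267827327632 -5.914832568773427
```

Emit:
{"fn": "jog_arm", "kwargs": {"commands": [0,0.01,0,0,0,0,-1,0,0.03,0,0,0,0,-1,0,0.03,0,0,0,0,-1]}}

```text
time: 14.2
position: [0.5826, 0.1279, 0.1104]
tcp_rot: [-179.4, 0.1, 116.0]
force: [-21.4, -18.5, 13.1]
width: 0.0072
gripper_force: 41.6
```

Emit:
{"fn": "jog_arm", "kwargs": {"commands": [0,0.01,0,0,0,0,-1,0,0.03,0,0,0,0,-1,0,0.03,0,0,0,0,-1]}}

```text
time: 14.5
position: [0.5826, 0.1279, 0.1104]
tcp_rot: [-179.0, 0.2, 116.0]
force: [-36.8, -26.2, 22.5]
width: 0.007
gripper_force: 43.9
```

Run:
```python
from h import *
go(M(-.12,0,.109),26.15+90); print(mic(r.read_state()['position']))
F=r.read_state()['force'];print('Fmic',c_*F[0]+s_*F[1],-s_*F[0]+c_*F[1])
```

```text
t 14.5 pos [0.5826 0.1279 0.1104] [-179.0137    0.1576  116.0073] w 0.006954074141453112 F [-36.7937 -26.1932  22.5271]
shift [ 0.0068 -0.0114  0.0137]
turn [-0.0055  0.0009 -0.0008]
(np.float64(-0.11883459439821882), np.float64(-0.0006835120167193454))
Fmic -44.571574484224115 -7.29627918125194
```

Emit:
{"fn": "jog_arm", "kwargs": {"commands": [-0.01,-0.03,0,0,0,0,-1,-0.01,-0.06,0,0,0,0,-1,-0.01,-0.06,0,0,0,0,-1]}}

```text
time: 14.8
position: [0.5825, 0.1278, 0.1104]
tcp_rot: [-179.8, 0.0, 116.1]
force: [-8.4, -6.1, 4.1]
width: 0.0069
gripper_force: 40.7
```

Nearly relaxed. I open the fingers a little and rise straight up.

Emit:
{"fn": "jog_arm", "kwargs": {"commands": [0,-0.01,0,0,0,0,-1,0,-0.01,0,0,0,0,-0.6,0,-0.01,0,0,0,0,-0.4,0,-0.01,-0.02,0,0,0,-0.4,0,-0.01,-0.05,0,0,0,-0.4,0,-0.01,-0.25,0,0,0,-0.4,0,-0.01,-0.5,0,0,0,-0.4,0,-0.01,-0.5,0,0,0,-0.4]}}

```text
time: 15.6
position: [0.5852, 0.1285, 0.1649]
tcp_rot: [179.7, 0.1, 116.2]
force: [0.9, -0.5, 0.2]
width: 0.0254
gripper_force: 0.0
```

Run:
```python
from h import *
go(M(-.25,-.05,.2)); print(mic(r.read_state()['position']))
```

```text
t 15.6 pos [0.5852 0.1285 0.1649] [179.7104   0.1461 116.1572] w 0.02540381289549765 F [ 0.8708 -0.5006  0.2103]
shift [-0.4881 -1.3359 -0.3565]
(np.float64(-0.116241557678558), np.float64(-0.0012667321080862895))
```

Emit:
{"fn": "jog_arm", "kwargs": {"commands": [0,-0.3,-0.1,0,0,0,-0.4,0,-0.7,-0.3,0,0,0,-0.7,0,-1.0,-0.5,0,0,0,-1,0,-1.0,-0.5,0,0,0,-1]}}

```text
time: 16.0
position: [0.4927, 0.0835, 0.2139]
tcp_rot: [179.8, 0.1, 116.1]
force: [-0.0, 0.3, 1.2]
width: 0.0002
gripper_force: 0.0
```

Emit:
{"fn": "jog_arm", "kwargs": {"commands": [-0.45,-0.2,0,0,0,0,-1,-0.9,-0.3,0,0,0,0,-1,-0.9,-0.3,0,0,0,0,-1]}}

```text
time: 16.3
position: [0.5073, -0.0137, 0.21]
tcp_rot: [-180.0, 0.1, 115.9]
force: [0.2, 1.1, -1.0]
width: 0.0
gripper_force: 0.0
```

Run:
```python
from h import *
p,d=read_camera('top');p2,d2=read_camera('side')
go([.599,-.1,.09]); 
for t,z in (('pull_plate',.128),('block',.126),('first_fitting',.09)):
  for cam in('top','side'):
    for x in pinpoint(t,cam)[:2]:
        w=at(cam,x['point'],z); print(t,cam,round(x['score'],2),x['point'],w,mic(w))
# draw home-model
H=p2.copy()
for cam,im in(('top',p),('side',p2)):
    box=[M(-.034+a,b,.102) for a,b in((-.09,-.025),(.09,-.025),(.09,.025),(-.09,.025))]
    cv2.polylines(im,[np.round(proj(cam,np.array(box))*16).astype(np.int32)],True,(0,0,255),1,cv2.LINE_AA,4)
cv2.imwrite('pics/l5.png',np.hstack([cv2.resize(p[80:260,130:290],(400,450),interpolation=2),cv2.resize(p2[200:320,120:320],(400,450),interpolation=2)]))
```

```text
t 16.4 pos [ 0.5064 -0.0103  0.2101] [-179.974    -0.0394  116.0265] w -4.617151619233934e-05 F [-0.3977  0.3477  0.795 ]
shift [-1.2127  0.439   1.1999]
pull_plate top 0.81 [448.0, 232.3] [ 0.4741 -0.4698  0.128 ] (np.float64(-0.47970511849473607), np.float64(-0.48932272905631446))
pull_plate side 0.94 [390.8, 162.4] [ 0.4391 -0.3263  0.128 ] (np.float64(-0.4478402948436474), np.float64(-0.3451279196685391))
pull_plate side 0.66 [235.2, 250.0] [0.5967 0.12   0.128 ] (np.float64(-0.10969080067083387), np.float64(-0.014040915175736655))
block top 0.66 [466.7, 253.3] [ 0.4267 -0.5111  0.126 ] (np.float64(-0.5404255265657991), np.float64(-0.5055619234604004))
block side 0.73 [190.9, 256.4] [0.6628 0.1656 0.126 ] (np.float64(-0.030307246245689517), np.float64(-0.002216141407748711))
block side 0.63 [412.2, 164.3] [ 0.389  -0.3396  0.126 ] (np.float64(-0.4986635157486716), np.float64(-0.3350521621693402))
first_fitting top 0.6 [466.5, 257.4] [ 0.4199 -0.5218  0.09  ] (np.float64(-0.551235007074732), np.float64(-0.5122294106384305))
first_fitting side 0.79 [176.7, 272.2] [0.6921 0.1795 0.09  ] (np.float64(0.002138102376611441), np.float64(-0.0025667214312745873))
first_fitting side 0.63 [418.2, 174.2] [ 0.377  -0.3617  0.09  ] (np.float64(-0.5191801772394866), np.float64(-0.34953148773216114))
```

View pics/l5.png

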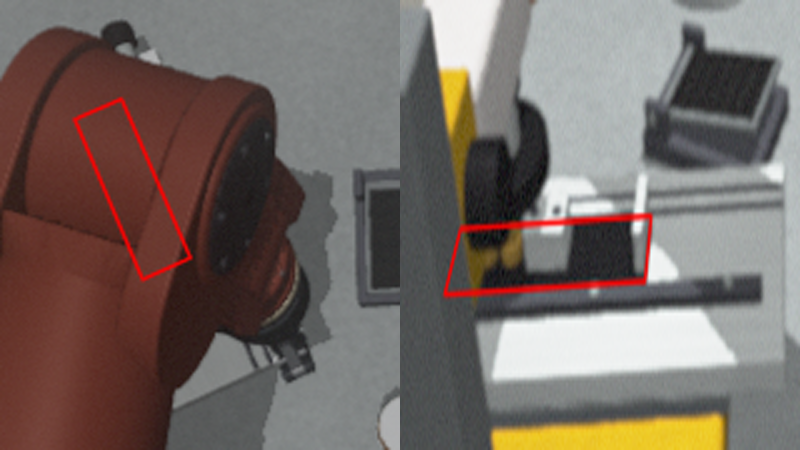

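In the side view the carrier matches the projected home outline, against the fence with the fittings under the ring light. I go over the pedal, shut fingers down.

Emit:
{"fn": "jog_arm", "kwargs": {"commands": [-0.4,0.15,0,0,0,0,-1,-0.8,0.3,0,0,0,0,-1,-0.9,0.44,0,0,0,0,-1]}}

```text
time: 17.0
position: [0.587, -0.0732, 0.2102]
tcp_rot: [-180.0, 0.1, 116.1]
force: [0.2, 0.8, 0.6]
width: -0.0002
gripper_force: 0.0
```

Emit:
{"fn": "jog_arm", "kwargs": {"commands": [-0.31,0,0.4,0,0,0,-1,-0.31,0,0.8,0,0,0,-1,-0.31,0,0.95,0,0,0,-1,-0.31,0,0.95,0,0,0,-1]}}

```text
time: 17.4
position: [0.5973, -0.0975, 0.1134]
tcp_rot: [-179.8, -0.2, 116.2]
force: [-1.2, 0.9, -0.0]
width: 0.0
gripper_force: 0.0
```

Run:
```python
from h import *
p,d=read_camera('top');p2,d2=read_camera('side');W=world('top',d)
go([.599,-.1,.052])
for x in pinpoint('block','top')[:2]+pinpoint('pull_plate','top')[:2]: print(x['score'],x['point'],mic(at('top',x['point'],.127)))
for cam,im in(('top',p),('side',p2)):
    box=[M(-.034+a,b,.102) for a,b in((-.09,-.025),(.09,-.025),(.09,.025),(-.09,.025))]
    cv2.polylines(im,[np.round(proj(cam,np.array(box))*16).astype(np.int32)],True,(0,0,255),1,cv2.LINE_AA,4)
    cv2.circle(im,tuple(int(v) for v in proj(cam,[.599,-.1,.049])[0]),2,(0,255,0),-1)
cv2.imwrite('pics/l6.png',np.hstack([cv2.resize(p[80:260,150:330],(450,450),interpolation=2),cv2.resize(p2[170:290,220:340],(350,450),interpolation=2)]))
```

```text
t 17.5 pos [ 0.5995 -0.0983  0.1176] [179.9416   0.0642 116.2041] w -0.00021199664549767505 F [ 0.5506  0.1858 -0.0537]
shift [-0.0118 -0.0128  0.6555]
0.95 [466.7, 253.4] (np.float64(-0.5405542535117038), np.float64(-0.5051250359425844))
0.56 [177.6, 150.6] (np.float64(-0.030122567436985947), np.float64(0.0024785686257683716))
0.75 [448.0, 231.9] (np.float64(-0.4789008334454188), np.float64(-0.49007641395327706))
0.58 [171.6, 124.5] (np.float64(0.03756677584538647), np.float64(-0.008816159460412528))
```

View pics/l6.png

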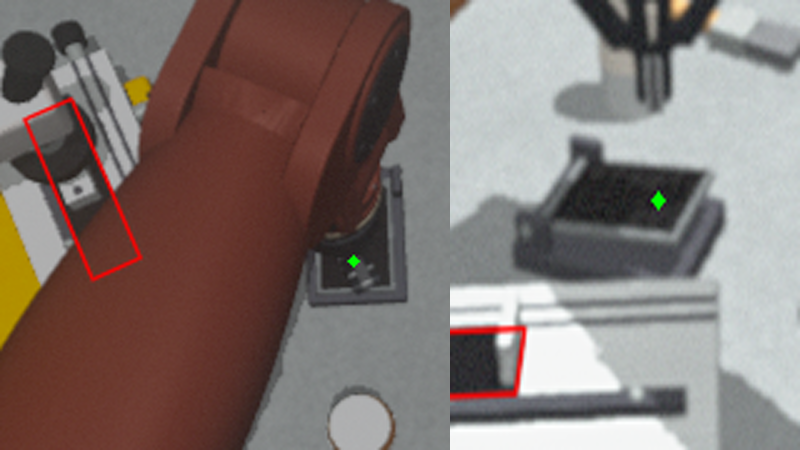

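The carrier is home in both views, and the pressing point (green) is on the pad near the treadle's free end. I press.

Emit:
{"fn": "jog_arm", "kwargs": {"commands": [0,-0.01,0.3,0,0,0,-1,0,-0.01,0.55,0,0,0,-1,0,-0.01,0.62,0,0,0,-1,0,-0.01,0.65,0,0,0,-1,0,-0.01,0.65,0,0,0,-1]}}

```text
time: 18.1
position: [0.599, -0.0995, 0.0523]
tcp_rot: [179.9, 0.1, 116.2]
force: [-0.3, 0.4, 0.1]
width: 0.0003
gripper_force: 0.0
```

Emit:
{"fn": "jog_arm", "kwargs": {"commands": [0,0,0.04,0,0,0,-1,0,0,0.08,0,0,0,-1,0,0,0.12,0,0,0,-1,0,0,0.15,0,0,0,-1,0,0,0.16,0,0,0,-1,0,0,0.16,0,0,0,-1]}}

```text
time: 18.7
position: [0.5981, -0.0999, 0.036]
tcp_rot: [-180.0, 0.1, 116.1]
force: [-6.3, -0.1, 10.1]
width: 0.0001
gripper_force: 4.6
```

Emit:
{"fn": "jog_arm", "kwargs": {"commands": [0,0,0.02,0,0,0,-1,0,0,0.03,0,0,0,-1,0,0,0.03,0,0,0,-1,0,0,0.03,0,0,0,-1]}}

```text
time: 19.1
position: [0.5983, -0.0999, 0.0354]
tcp_rot: [-180.0, 0.1, 116.1]
force: [-15.9, 1.5, 27.8]
width: -0.0002
gripper_force: 14.3
```

At the stop: 28 N, and only 0.6 mm more travel. I release and retreat.

Emit:
{"fn": "jog_arm", "kwargs": {"commands": [0,0,-0.05,0,0,0,-1,0,0,-0.12,0,0,0,-1,0,0,-0.25,0,0,0,-1,0,0,-0.5,0,0,0,-1,0,0,-0.9,0,0,0,-1,0,0,-0.9,0,0,0,-1,0,0,-0.9,0,0,0,-1]}}

```text
time: 19.8
position: [0.5991, -0.0996, 0.1234]
tcp_rot: [179.9, 0.1, 116.2]
force: [-0.1, 0.1, -0.8]
width: -0.0
gripper_force: 0.0
```

Run:
```python
from h import *
p2,d2=read_camera('side');go([.599,-.1,.1])
for t,z in(('first_fitting',.09),('block',.126),('pedal_pad',.049)):
    for x in pinpoint(t,'side')[:2]:
        w=at('side',x['point'],z);print(t,round(x['score'],2),x['point'],w,mic(w))
job.finish_job()
```

```text
t 19.85 pos [ 0.5982 -0.0993  0.1219] [179.9893   0.015  116.1491] w -5.3493267363581874e-05 F [ 0.0206  0.0921 -0.2973]
shift [-0.0095  0.0038  0.2193]
first_fitting 0.93 [178.2, 271.6] [0.6906 0.1771 0.09  ] (np.float64(-0.0002808890112680721), np.float64(-0.004147558215320257))
first_fitting 0.87 [416.3, 171.3] [ 0.3854 -0.3749  0.09  ] (np.float64(-0.5175193655887814), np.float64(-0.36511405859238527))
block 0.74 [412.6, 165.5] [ 0.3865 -0.3338  0.126 ] (np.float64(-0.4984166716228159), np.float64(-0.32869773504961286))
block 0.66 [178.6, 274.2] [0.6511 0.2143 0.126 ] (np.float64(-0.01927791444500649), np.float64(0.04662187646764973))
pedal_pad 0.89 [290.5, 222.4] [ 0.6033 -0.1009  0.049 ] (np.float64(-0.20113346582507313), np.float64(-0.21521477461665248))
pedal_pad 0.85 [358.8, 145.3] [ 0.606  -0.5496  0.049 ] (np.float64(-0.396462775288347), np.float64(-0.6191715326314097))
the job is handed in; nothing more can be done
```

The job is handed in at about 20 s on the robot's clock: I pushed the carrier against the end stop and fence, let it go, then pressed the pedal to its stop and released it; the hand-in gave no verdict.

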